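Hold a taped coin cell ready over the funnel

TASK

Pick up the coin cell with the yellow tape from the blue mat, carry it over the top of the three-tier tray set, and stop with it level, hovering about 15 mm above the middle of the steel funnel's mouth, so that I can note its type before it goes in. Finish while still holding it there, still, with neither cell nor gripper touching the funnel; do not bump the trays or the tin, and leave everything else where it stands.

Things in the scene. Friction and masses are not known exactly. Their poses are not given: they have to be found in the camera images.
- taped_cell: the coin cell to pick up: a disc 24.5 mm in diameter and 7.7 mm thick, about 13 g, with yellow tape over its top and round its edge. It lies flat on the blue mat, 70 mm or more (centre to centre) from the bare cell. Origin: centre of its underside; z along the disc's axis, up.
- bare_cell: a bare, silvery steel coin cell of the same size on the same mat, without tape; not to be used. Origin: centre of its underside.
- mat: thin blue mat fixed to the shelf, 170 x 90 x 3 mm (x, y, z); its top is 3 mm above the shelf. It lies on one side of the trays, the tin on the other; which side varies. Origin: centre of its underside, z up.
- tin: green round tin, 92 mm in diameter and 78 mm tall, standing loose on the shelf, with a stainless steel funnel (rim 80 mm across, rim 125 mm above the shelf, wall 2 mm) fixed upright in the middle of its top. Origin: centre of the tin's underside, z up.
- funnel_mouth (a point): centre of the funnel's mouth, at the height of its rim (125 mm above the shelf); z up.
- trays: set of three grey plastic stacking trays, fixed, standing between the mat and the tin: 220 mm along its x, 140 mm along its y, 150 mm tall, open towards the robot; what lies in the trays stays below the top rim. Origin: centre of its underside.
- trays_top (a point): centre of the tray set at the height of its top rim, 150 mm above the shelf; axes as trays.
- jar: clear glass jar of spent AA cells with a steel lid, 90 mm in diameter, 134 mm tall. Origin: centre of its underside. Stays where it is.
- bulb_a: frosted LED bulb in an open cardboard carton, 66 x 66 mm, 114 mm tall in all. Origin: centre of its underside. Stays where it is.
- bulb_b: a second frosted LED bulb in a carton, same as the first. Stays where it is.
- tape_roll: roll of yellow tape lying flat, 64 mm across, 19 mm tall. Origin: centre of its underside. Stays where it is.
Things that resemble listed ones, but are neither listed nor needed, are in the scene too. What is shaped like the tin but red is not meant.

How it is judged:
On the way, in this order (a step that is already met when the one before it is completed fails the run):
1. the taped cell is gripped and lifted off the mat (height (world z) of taped_cell above 0.03 m and contact force between taped_cell and the fingers above 0.5 N), for 0.1 s.
2. the taped cell, held, passes over the top of the tray set (z of taped_cell in the frame of trays_top above 0 m and contact force between taped_cell and the fingers above 0.5 N and x of taped_cell in the frame of trays_top between -0.12 and 0.12 m and y of taped_cell in the frame of trays_top between -0.08 and 0.08 m), for 0.05 s.
At the end, for the whole second after the job is handed in: The taped cell is held still in the fingers, level within 10 degrees, its underside 5 to 25 mm above the funnel's rim and its centre within 10 mm of the middle of the mouth; neither cell nor robot touches the tin or funnel; tin and bystanders are within 15 mm of where they stood (z of taped_cell in the frame of funnel_mouth between 0.005 and 0.025 m and horizontal distance between taped_cell and funnel_mouth below 0.01 m and angle between taped_cell's own z axis and vertical below 0.17 rad and linear speed of taped_cell below 0.02 m/s and angular speed of taped_cell below 0.3 rad/s and contact force between taped_cell and the fingers above 0.5 N and angle between tin's own z axis and vertical below 0.05 rad and not (contact force between tin and the arm above 0.05 N) and not (contact force between tin and the fingers above 0.05 N) and not (contact force between tin and taped_cell above 0.05 N) and distance of each of bare_cell, jar, bulb_a, bulb_b, tape_roll, tin from where it was at the start of the episode below 0.015 m); the arm keeps its last pose, push and grip.
It fails at once if the tray set is bumped (more than 1 N) (contact force between trays and anything else above 1 N).
It fails at once if the tin or funnel is bumped (more than 1 N) (contact force between tin and the arm above 1 N or contact force between tin and the fingers above 1 N or contact force between tin and taped_cell above 1 N).
It fails at once if a bystander or the tin is moved more than 15 mm (distance of any of bare_cell, jar, bulb_a, bulb_b, tape_roll, tin from where it was at the start of the episode above 0.015 m).
It also fails if it takes over 48 s, if anything falls off the work surface, if the arm or the gripper's body presses on something with over 40 N, if the wrist force passes 120 N, or if a joint passes its speed limit or range.

ROBOT

A 6-joint arm with a two-finger parallel gripper is mounted at the origin on the work surface. World frame = base frame: x ahead of the robot, y to its left, z up, the work surface at z = 0. Lengths are in m, angles in rad, forces in N, time in s.
With the tool pointing down it reaches from about 0.3 to 0.775 m from the base axis. Payload 14.6 kg.
Tool frame: the origin (TCP) lies at the very end of the fingers, on their centre line; the grasp point (between the pads) lies 19 mm behind it (grip_point_offset is the distance from the TCP to the grasp point, in m); z points along the fingers, y is the line along which they close (so a half turn about z gives the same grasp; the last joint's range is limited). The gripper opens to 85 mm and grips with 20 to 120 N. Pads are 22 mm wide; open, the fingers measure 114 mm over their backs; the gripper's body (76 mm by 85 mm) begins 54 mm behind the grasp point. The pads swing forward as they close: fully open they stand 13 mm farther back than shut.
Start: joints at [1.101, 0.3, 1.521, -0, 1.321, -0.067], TCP at [0.216, 0.506, 0.231] pointing down, gripper open.
Joint ranges: [-3.03, 3.03], [-0.79, 2.21], [0.23, 2.52], [-1.04, 4.18], [0, 3.07], [-2.55, 2.55]. Speed limits (rad/s): [2.22, 2.22, 2.57, 3.14, 3.14, 3.14].

INTERFACE

Orientations are given as a unit quaternion [x, y, z, w].
In Python, from rig import * gives the robot as it stands.
- The arm moves only by the tool send_rows, never from a script. Its arguments are lists of equal length, an entry for each row: "delta_pos": the shift along the world's x, y, z normalised to -1 to 1, where 1 is 40 mm, a list of three; "angular": the turn, a rotation vector about the world's x, y, z normalised to -1 to 1, where 1 is 0.12 rad, a list of three; "fingers": the opening, from 0 (shut) to 1 (fully open). A call has 1 to 5 rows; each row shifts and turns the commanded pose from where the row before left it; what a row does not reach is not made up. A row lasts 1/10 s, in which the tool goes at most 50 mm and 8.59 degrees, less where a joint would pass 70% of its speed; a pose out of reach is approached as far as the arm can. A call with a number of a shift or a turn outside -1 to 1 is refused whole. A call with a gripper value outside its range is refused whole. The fingers move at their own pace and stop on an object; "squeeze" is the grip in N (left out, the last holds). Time passes only in rows, so rows that do not move let the fingers close. It gives the time, the measured TCP pose, the force, the opening and the grip force at its end, in the units of the state.
- sense(): the state, without advancing time (a new reading comes with each control period).
- get_image(name): name is "scene" or "side" or "wrist"; returns the picture (480x640x3 uint8, red, green, blue); there is no depth.
- camera_params(name): a dict with "fx", "fy", "cx", "cy" (pixels), "xyz" and "orientation" of the camera in the world. Camera axes: x right, y down, z forward; pixel columns grow to the right and rows downward; lengths in m; the calibration is good to about 2 mm. A picture is of the moment at which its call begins: read the wrist's pose just before it. camera_params takes no time and is no camera call; for the wrist camera it gives the pose at the moment of the call.
- sign_off(): hands the job in; it is judged then, once.
The state is a dict: "t": time; "joint_pos": joint angles; "joint_vel": joint speeds; "joint_torque": joint torques, N m; "tool_pos": TCP position; "tcp_rot": TCP orientation; "force": force on the tool from outside, world axes, zero at the start; "wrist_torque": the same for the moment, N m; "grip_width": opening from 0.0 (shut) to 1.0 (fully open); "grip_force": force on a finger pad.
Only numpy, scipy, OpenCV 4.12 (cv2) and the standard library are available. Lean on these libraries where they do the work, as an engineer would, in place of code of your own. Each camera call takes 0.05 s, during which the arm holds its last target. There are 200 camera calls.

## Working session

There is one attempt and no reset: what is moved stays moved. The work goes in short steps, Python scripts to look and compute and a tool call to move; the robot and the scene stay as the last step left them, time stands still between calls to the robot, and variables do not carry over. Pictures are saved under pics/ and viewed, at most 10 in all, crops included, and the job is handed in when it is done.

Besides the shell and the picture viewer there is one more tool, called after "Request:" as name(argument=value, ...) on one line, values as JSON. send_rows: Moves the arm, as the interface text tells. Its arguments: {"type":"object","properties":{"delta_pos":{"type":"array"},"angular":{"type":"array"},"fingers":{"type":"array"},"squeeze":{"type":"number"}},"required":["delta_pos","angular","fingers"]}

```bash
mkdir -p pics; python3 - <<'E'
from rig import *
import cv2
for n in ("scene","side"):
    im=get_image(n); cv2.imwrite(f"pics/{n}0.png",im[:,:,::-1]); print(n,camera_params(n))
print(sense())
E
```

```text
scene {'fx': 473.22020853684603, 'fy': 473.22020853684603, 'cx': 313.0481898770211, 'cy': 240.43662344866155, 'xyz': array([ 1.2238263 , -0.28245999,  1.05197171]), 'orientation': array([ 0.76952985,  0.56089751, -0.17366875, -0.25111144])}
side {'fx': 449.9372518373376, 'fy': 449.9372518373376, 'cx': 321.38631492948895, 'cy': 245.00277959179613, 'xyz': array([0.28010017, 0.54092307, 0.83076073]), 'orientation': array([-0.22818866,  0.90363774, -0.35059157,  0.09194741])}
{'t': 0.1, 'joint_pos': array([ 1.10139155e+00,  3.00415247e-01,  1.52152962e+00,  1.40193562e-05,
        1.32071554e+00, -6.66469573e-02]), 'joint_vel': array([ 0.00031856,  0.00177099, -0.00194556,  0.00055435, -0.00012216,
       -0.00052251]), 'joint_torque': array([ 1.04429160e-03, -5.44379926e+01, -3.62366188e+01, -5.53408165e-05,
        3.03429937e-03, -3.78840085e-06]), 'tool_pos': array([0.21550132, 0.50578696, 0.23077373]), 'tcp_rot': array([ 2.00022240e-01,  9.79791212e-01, -5.13018406e-04, -1.47934404e-04]), 'force': array([-0.14117409, -0.27960708,  0.73282766]), 'wrist_torque': array([-0.008454  , -0.00623133,  0.01037037]), 'grip_force': 0.0, 'grip_width': 0.9982376303077279}
```

View pics/scene0.png

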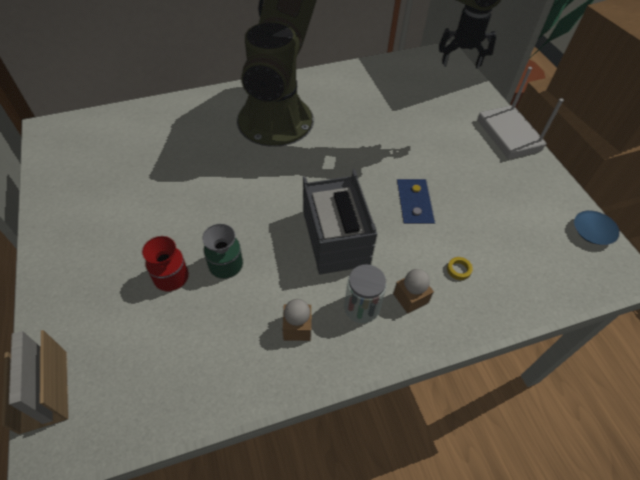

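View pics/side0.png

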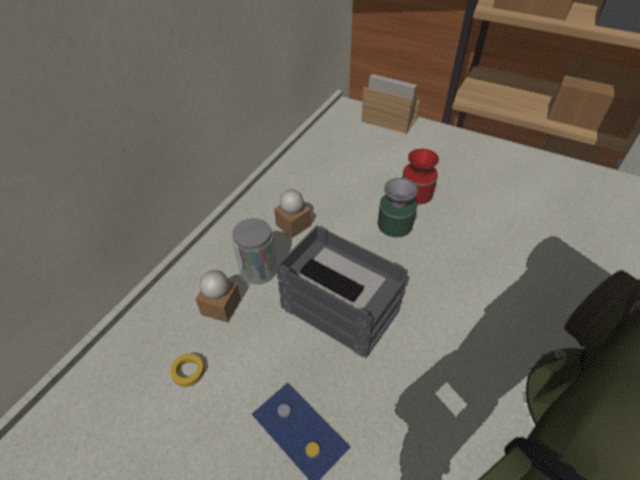

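The scene view shows the taped cell at about (416,188), the bare cell at (417,211), the green tin's funnel at about (221,238) and the trays at about (338,220). In the side view they are at (312,450), (284,411), (401,190) and (343,290).

```bash
cat > h.py <<'E'
import cv2, numpy as np
from scipy.spatial.transform import Rotation as R
def ray(p,uv):
    d=np.array([(uv[0]-p['cx'])/p['fx'],(uv[1]-p['cy'])/p['fy'],1.0])
    return np.array(p['xyz']),R.from_quat(p['orientation']).apply(d)
def onplane(p,uv,z):
    o,d=ray(p,uv); return o+d*(z-o[2])/d[2]
def proj(p,X):
    c=R.from_quat(p['orientation']).inv().apply(np.atleast_2d(X)-p['xyz'])
    return np.c_[p['fx']*c[:,0]/c[:,2]+p['cx'],p['fy']*c[:,1]/c[:,2]+p['cy']]
def blobs(im,lo,hi,amin=15):
    m=cv2.inRange(cv2.cvtColor(im,cv2.COLOR_RGB2HSV),lo,hi)
    n,l,s,c=cv2.connectedComponentsWithStats(m)
    return [(s[i,4],c[i].round(1),l==i) for i in range(1,n) if s[i,4]>=amin]
E
python3 - <<'E'
from rig import *
from h import *
tiles=[]
for n,box,tb in (("scene",(190,215,60,70),(295,165,90,115)),("side",(370,170,60,70),(270,220,145,140))):
    im=cv2.imread(f"pics/{n}0.png")[:,:,::-1].copy(); p=camera_params(n)
    print(n)
    for a,c,m in blobs(im,(18,120,80),(35,255,255)): print(' yellow',a,c,onplane(p,c,.0095).round(4))
    for a,c,m in blobs(im,(105,100,40),(125,255,255),300):
        r=cv2.boxPoints(cv2.minAreaRect(np.argwhere(m)[:,::-1].astype(np.float32)))
        print(' blue',a,c,[onplane(p,q,.003)[:2].round(3) for q in r])
    for a,c,m in blobs(im,(60,80,20),(95,255,255),100): print(' green',a,c,onplane(p,c,.04).round(3))
    for (x,y,w,h) in (box,tb):
        tiles.append(cv2.convertScaleAbs(cv2.resize(im[y:y+h,x:x+w],(400,300),interpolation=cv2.INTER_CUBIC),alpha=1.5))
cv2.imwrite("pics/crops.png",np.vstack([np.hstack(tiles[:2]),np.hstack(tiles[2:])])[:,:,::-1])
E
```

```text
scene
 yellow 35 [416.1 187.5] [0.4292 0.3133 0.0095]
 yellow 229 [460.  267.1] [0.7175 0.3033 0.0095]
 blue 1041 [414.6 201.7] [array([0.38 , 0.276]), array([0.39 , 0.367]), array([0.556, 0.307]), array([0.546, 0.224])]
 green 317 [555.1  12.9] [-0.243  1.246  0.04 ]
 green 390 [568.5  20.8] [-0.176  1.263  0.04 ]
 green 331 [223.4 254. ] [ 0.512 -0.277  0.04 ]
 green 341 [226.2 268.5] [ 0.558 -0.279  0.04 ]
side
 yellow 550 [186.9 369.4] [0.7189 0.301  0.0095]
 yellow 138 [312.2 448.8] [0.427  0.3146 0.0095]
 blue 3715 [301.3 433. ] [array([0.558, 0.32 ]), array([0.535, 0.228]), array([0.37, 0.28]), array([0.399, 0.361])]
```

View pics/crops.png

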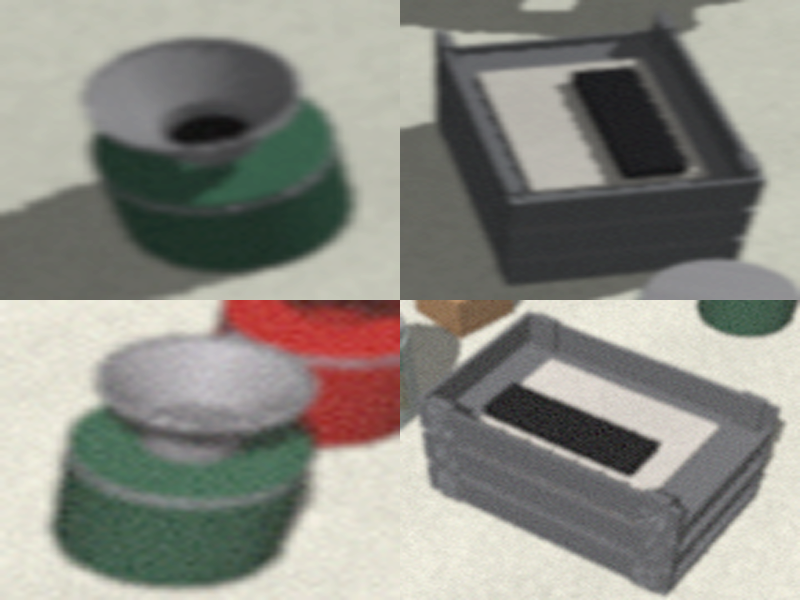

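```bash
python3 - <<'E'
from rig import *
from h import *
def px(box,uv): x,y,w,h=box; return np.array([x+uv[0]*w/400-.4,y+uv[1]*h/300-.4])
S,D=camera_params("scene"),camera_params("side")
rim={"scene":(S,(190,215,60,70),[(85,95),(298,85),(195,38),(190,158)]),"side":(D,(370,170,60,70),[(97,80),(320,85),(205,33),(205,140)])}
for n,(p,b,pts) in rim.items():
    X=np.array([onplane(p,px(b,q),.125)[:2] for q in pts]); A=np.c_[2*X,np.ones(4)]
    s=np.linalg.lstsq(A,(X**2).sum(1),rcond=None)[0]; print(n,"funnel",s[:2].round(4),"r",np.sqrt(s[2]+s[:2]@s[:2]).round(4), X.mean(0).round(4))
for n,p,b,pts in (("scene",S,(295,165,90,115),[(40,38),(260,20),(362,178),(115,200)]),("side",D,(270,220,145,140),[(130,18),(378,105),(275,195),(28,105)])):
    X=np.array([onplane(p,px(b,q),.15)[:2] for q in pts]); print(n,"trays",X.round(3).tolist(),X.mean(0).round(3))
for p,uv in((S,(417,211)),(D,(284,411))): print("bare",onplane(p,uv,.0095).round(3))
s=sense();print(R.from_quat(s['tcp_rot']).as_matrix().round(3))
E
```

```text
scene funnel [ 0.5206 -0.2789] r 0.0402 [ 0.5182 -0.2782]
side funnel [ 0.5105 -0.2737] r 0.0431 [ 0.5116 -0.2747]
scene trays [[0.423, -0.033], [0.438, 0.098], [0.639, 0.08], [0.623, -0.054]] [0.531 0.023]
side trays [[0.613, -0.044], [0.405, -0.029], [0.428, 0.095], [0.623, 0.088]] [0.517 0.028]
bare [0.511 0.277 0.01 ]
bare [0.506 0.281 0.009]
[[-0.92   0.392 -0.   ]
 [ 0.392  0.92  -0.001]
 [ 0.    -0.001 -1.   ]]
```

Request:
send_rows(delta_pos=[[0.76,-0.69,-0.3],[0.76,-0.69,-0.3],[0.76,-0.69,-0.3],[0.76,-0.69,-0.3],[0.76,-0.69,-0.3]], angular=[[0,0,0],[0,0,0],[0,0,0],[0,0,0],[0,0,0]], fingers=[1,1,1,1,1])

```text
t: 0.6
tool_pos: [0.3685, 0.3666, 0.1707]
tcp_rot: [0.2, 0.98, -0.0, -0.0]
force: [0.2, 0.7, -0.2]
grip_width: 1.0
grip_force: 0.0
```

Request:
send_rows(delta_pos=[[0.76,-0.69,-0.3],[0.76,-0.69,-0.3],[0,0,0],[0,0,0],[0,0,0]], angular=[[0,0,0],[0,0,0],[0,0,0],[0,0,0],[0,0,0]], fingers=[1,1,1,1,1])

```text
t: 1.1
tool_pos: [0.4279, 0.3133, 0.1474]
tcp_rot: [0.2, 0.98, 0.0, -0.0]
force: [0.2, -1.0, 0.9]
grip_width: 0.999
grip_force: 0.0
```

```bash
python3 - <<'E'
from rig import *
from h import *
s=sense();p=camera_params("wrist");im=get_image("wrist"); cv2.imwrite("pics/w1.png",im[:,:,::-1])
print(s['t'],s['tool_pos'].round(4),p['xyz'])
for a,c,m in blobs(im,(18,100,50),(35,255,255),100):
    X=np.argwhere(m)[:,::-1]; e=cv2.minEnclosingCircle(X.astype(np.float32))
    print(a,c,e,onplane(p,c,.0105).round(4),onplane(p,e[0],.0105).round(4))
E
```

```text
1.1 [0.4279 0.3133 0.1474] [0.35041275 0.34539417 0.29129974]
600 [317.9 222.9] ((317.91070556640625, 222.36607360839844), 14.555375099182129) [0.4268 0.3142 0.0105] [0.4264 0.3144 0.0105]
```

View pics/w1.png

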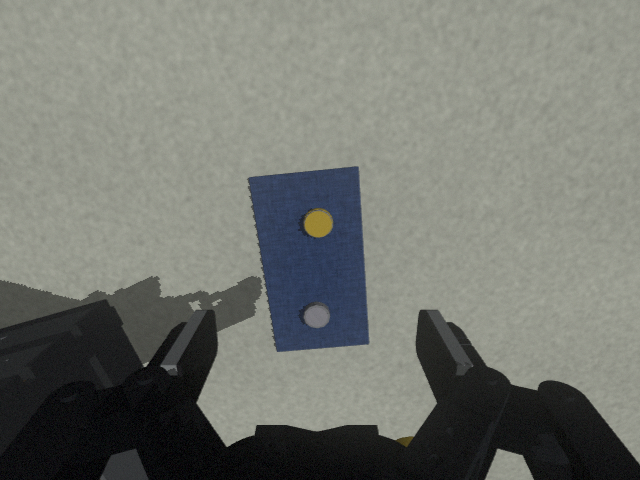

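The wrist view shows the taped cell at (318,223) and the bare one at (317,315), with the fingers straddling the mat's short direction. The cell is at about (0.427, 0.314).

Request:
send_rows(delta_pos=[[-0.02,0.02,-0.8],[0,0,-0.8],[0,0,-0.8],[0,0,-0.8],[0,0,0]], angular=[[0,0,0],[0,0,0],[0,0,0],[0,0,0],[0,0,0]], fingers=[0.7,0.5,0.45,0.45,0.45], squeeze=25)

```text
t: 1.65
tool_pos: [0.4252, 0.3132, 0.0162]
tcp_rot: [0.199, 0.98, -0.002, -0.002]
force: [-0.8, 0.3, 0.1]
grip_width: 0.449
grip_force: 0.0
```

Request:
send_rows(delta_pos=[[0,0,-0.15],[0,0,-0.15],[0,0,0]], angular=[[0,0,0],[0,0,0],[0,0,0]], fingers=[0.45,0.45,0.45])

```text
t: 1.95
tool_pos: [0.4278, 0.3139, 0.0078]
tcp_rot: [0.2, 0.98, 0.0, 0.0]
force: [0.3, 0.6, -0.2]
grip_width: 0.451
grip_force: 0.0
```

```bash
python3 - <<'E'
from rig import *
from h import *
s=sense();p=camera_params("wrist");im=get_image("wrist"); cv2.imwrite("pics/w2.png",im[200:,100:540,::-1])
print(s['t'],s['tool_pos'].round(4),s['force'],s['grip_width'])
for a,c,m in blobs(im,(18,100,50),(35,255,255),100): print(a,c,onplane(p,c,.0105).round(4))
E
```

```text
1.95 [0.4278 0.3139 0.0078] [ 0.26945949  0.6014507  -0.18295281] 0.4505723511235944
255 [317.1 289.7] [0.4171 0.3178 0.0105]
1696 [318.1 312.4] [0.4279 0.3137 0.0105]
```

View pics/w2.png

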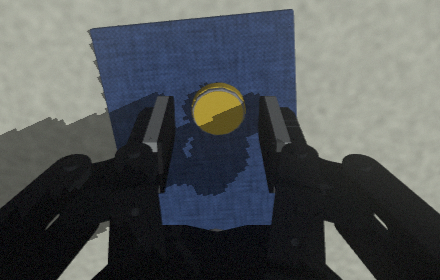

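The taped cell sits centred between the pads at crop (218,108). I'll lower a little more and close.

Request:
send_rows(delta_pos=[[-0.01,0,-0.05],[0,0,-0.05],[0,0,0]], angular=[[0,0,0],[0,0,0],[0,0,0]], fingers=[0.4,0.36,0.36])

```text
t: 2.3
tool_pos: [0.4271, 0.3135, 0.0032]
tcp_rot: [0.2, 0.98, -0.0, -0.0]
force: [-0.2, -0.1, 0.2]
grip_width: 0.359
grip_force: 0.0
```

Request:
send_rows(delta_pos=[[0,0,0],[0,0,0],[0,0,0],[0,0,0],[0,0,0]], angular=[[0,0,0],[0,0,0],[0,0,0],[0,0,0],[0,0,0]], fingers=[0.25,0.15,0.15,0.15,0.15], squeeze=40)

```text
t: 2.8
tool_pos: [0.4272, 0.3136, 0.0035]
tcp_rot: [0.2, 0.98, 0.0, 0.0]
force: [-2.0, -2.0, 5.8]
grip_width: 0.256
grip_force: 39.1
```

Request:
send_rows(delta_pos=[[0,0,0.2],[0,0,0.4],[0,0,0.6],[0,0,0.6],[0,0,0.2]], angular=[[0,0,0],[0,0,0],[0,0,0],[0,0,0],[0,0,0]], fingers=[0.15,0.15,0.15,0.15,0.15])

```text
t: 3.3
tool_pos: [0.428, 0.3141, 0.0858]
tcp_rot: [0.2, 0.98, 0.001, 0.001]
force: [-0.1, 0.3, -0.1]
grip_width: 0.26
grip_force: 39.2
```

```bash
python3 - <<'E'
from rig import *
from h import *
s=sense();p=camera_params("wrist");im=get_image("wrist")
d=get_image("side")
print(s['t'],s['tool_pos'].round(4),s['force'],s['grip_width'],s['grip_force'])
D=camera_params("side");q=proj(D,s['tool_pos'])[0].astype(int);print(q)
y0,x0=min(max(q[1]-40,0),400),q[0]-50
a=cv2.resize(im[240:400,220:420],(500,400),interpolation=cv2.INTER_CUBIC);b=cv2.resize(d[y0:y0+80,x0:x0+60],(300,400),interpolation=cv2.INTER_CUBIC)
cv2.imwrite("pics/w3.png",cv2.convertScaleAbs(np.hstack([a,b]),alpha=1.6)[:,:,::-1])
for a,c,m in blobs(im,(18,100,30),(35,255,255),100): print(a,c,onplane(p,c,s['tool_pos'][2]+.007).round(4),cv2.fitEllipse(np.argwhere(m)[:,::-1].astype(np.float32)))
E
```

```text
3.3 [0.428  0.3141 0.0858] [-0.14680817  0.32015451 -0.08149912] 0.25965873901081 39.18214738368988
[310 432]
252 [315.9 294.1] [0.417  0.3176 0.0928] ((316.1435546875, 319.46527099609375), (57.49427795410156, 59.809112548828125), 5.6140522956848145)
1781 [316.1 318.2] [0.4281 0.3129 0.0928] ((316.095703125, 318.21551513671875), (36.16990661621094, 41.80808639526367), 89.86424255371094)
```

View pics/w3.png

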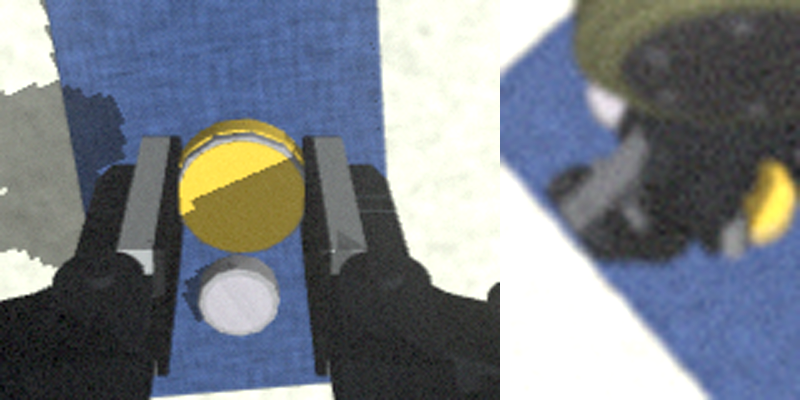

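The cell is held level between the pads: crop (240,195), with the bare cell below it still on the mat. Next I raise it and carry it over the trays.

Request:
send_rows(delta_pos=[[0,0,0.8],[0,0,1],[0,0,1],[0,0,1],[0,-0.3,0.2]], angular=[[0,0,0],[0,0,0],[0,0,0],[0,0,0],[0,0,0]], fingers=[0.15,0.15,0.15,0.15,0.15])

```text
t: 3.9
tool_pos: [0.428, 0.3026, 0.2464]
tcp_rot: [0.2, 0.98, 0.002, 0.002]
force: [0.0, 0.6, -0.4]
grip_width: 0.255
grip_force: 39.3
```

Request:
send_rows(delta_pos=[[0.15,-0.6,0],[0.15,-0.8,0],[0.15,-0.8,0],[0.15,-0.8,0],[0.15,-0.8,0]], angular=[[0,0,0],[0,0,0],[0,0,0],[0,0,0],[0,0,0]], fingers=[0.15,0.15,0.15,0.15,0.15])

```text
t: 4.4
tool_pos: [0.4569, 0.148, 0.2416]
tcp_rot: [0.2, 0.98, -0.001, -0.001]
force: [0.7, 0.6, 1.1]
grip_width: 0.258
grip_force: 39.3
```

Request:
send_rows(delta_pos=[[0.15,-0.8,0],[0.15,-0.8,0],[0.15,-0.8,0],[0.15,-0.8,0],[0.15,-0.8,0]], angular=[[0,0,0],[0,0,0],[0,0,0],[0,0,0],[0,0,0]], fingers=[0.15,0.15,0.15,0.15,0.15])

```text
t: 4.9
tool_pos: [0.4868, -0.0119, 0.2416]
tcp_rot: [0.2, 0.98, -0.0, -0.001]
force: [0.1, -0.2, 0.9]
grip_width: 0.256
grip_force: 39.3
```

Request:
send_rows(delta_pos=[[0.15,-0.8,0],[0.15,-0.8,0],[0.15,-0.8,0],[0.15,-0.8,0],[0.05,-0.6,0]], angular=[[0,0,0],[0,0,0],[0,0,0],[0,0,0],[0,0,0]], fingers=[0.15,0.15,0.15,0.15,0.15])

```text
t: 5.4
tool_pos: [0.5129, -0.1643, 0.2412]
tcp_rot: [0.2, 0.98, 0.0, -0.001]
force: [0.8, 0.0, 0.0]
grip_width: 0.261
grip_force: 39.3
```

Request:
send_rows(delta_pos=[[0.05,-0.9,0],[0.02,-0.9,0],[0,-0.7,0],[0,-0.3,0],[0,0,0]], angular=[[0,0,0],[0,0,0],[0,0,0],[0,0,0],[0,0,0]], fingers=[0.15,0.15,0.15,0.15,0.15])

```text
t: 5.9
tool_pos: [0.5155, -0.2753, 0.2416]
tcp_rot: [0.201, 0.98, 0.0, -0.001]
force: [0.6, 0.9, 0.3]
grip_width: 0.257
grip_force: 39.3
```

```bash
python3 - <<'E'
from rig import *
from h import *
s=sense();p=camera_params("wrist");im=get_image("wrist");np.save("w4.npy",im)
sc=get_image("scene");np.save("s4.npy",sc)
print(s['t'],s['tool_pos'].round(4),s['grip_width'],s['grip_force'])
print(proj(p,[[.516,-.276,.125],[.476,-.276,.125],[.556,-.276,.125],s['tool_pos']]).round(0))
z=s['tool_pos'][2]+.0072
for a,c,m in blobs(im,(18,100,30),(35,255,255),100):
    h=cv2.convexHull(np.argwhere(m)[:,::-1].astype(np.float32))[:,0]
    X=np.array([onplane(p,q,z)[:2] for q in h],np.float32)*1000
    e=cv2.fitEllipse(X);print(a,c,e)
cv2.imwrite("pics/w4.png",cv2.convertScaleAbs(im,alpha=1.5)[:,:,::-1])
E
```

```text
5.9 [ 0.5155 -0.2753  0.2416] 0.25709817760606357 39.28907096385956
[[317. 233.]
 [296. 186.]
 [336. 276.]
 [318. 309.]]
246 [315.2 294. ] ((510.1156311035156, -274.1062316894531), (18.39794921875, 21.873035430908203), 160.2506103515625)
1762 [316.2 318.1] ((515.696044921875, -276.501953125), (22.348047256469727, 22.56624984741211), 130.86825561523438)
```

View pics/w4.png

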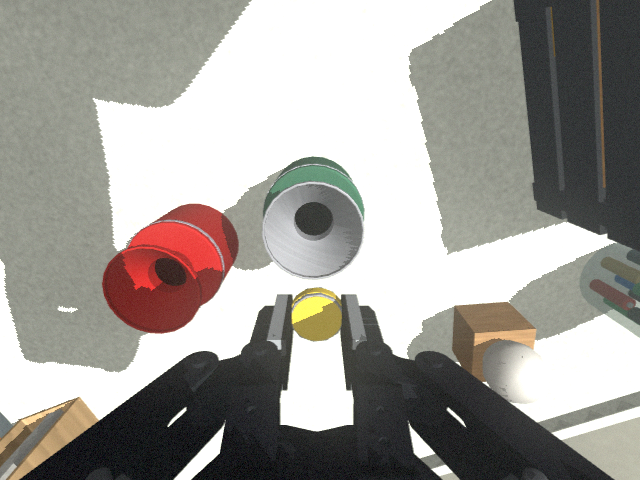

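The wrist view shows the funnel rim spanning columns 263–364 and rows 182–278. The cell is held at (316,316), and it unprojects to a circle, so it is level.

```bash
python3 - <<'E'
from rig import *
from h import *
p=camera_params("wrist");im=np.load("w4.npy")
hsv=cv2.cvtColor(im,cv2.COLOR_RGB2HSV); print([im[r,c].tolist() for r,c in ((230,275),(270,314),(230,372),(190,314),(280,314))])
g=cv2.GaussianBlur(im,(3,3),0).astype(float)
def fit(px):
    X=np.array([onplane(p,q,.125)[:2] for q in px]);A=np.c_[2*X,np.ones(len(X))]
    s=np.linalg.lstsq(A,(X**2).sum(1),rcond=None)[0];return s[:2].round(4),round(np.sqrt(s[2]+s[:2]@s[:2]),4)
print(fit([(263,228),(364,228),(313,182),(316,278)]))
# strongest radial edge near the expected rim
c=np.array([314,230.]);pts=[]
for t in np.arange(0,2*np.pi,np.pi/18):
    rr=np.arange(42,58,.5);P=c+np.c_[rr*np.cos(t)*1.03,rr*np.sin(t)*.98]
    v=cv2.remap(g.astype(np.float32),P[:,None,0].astype(np.float32),P[:,None,1].astype(np.float32),1)[:,0]
    k=np.argmax(np.abs(v[4:]-v[:-4]).sum(1))+2;pts.append(P[k])
e=cv2.fitEllipseAMS(np.array(pts,np.float32));print(e,fit(pts))
E
```

```text
[[130, 132, 133], [126, 126, 127], [198, 199, 186], [85, 85, 85], [194, 195, 182]]
(array([ 0.5151, -0.2766]), np.float64(0.0393))
((312.5325927734375, 230.19451904296875), (95.2552719116211, 102.95609283447266), 85.78587341308594) (array([ 0.5149, -0.2774]), np.float64(0.0395))
```

Request:
send_rows(delta_pos=[[-0.01,-0.01,-0.6],[0,0,-0.7],[0,0,-0.6],[0,0,-0.4],[0,0,-0.2]], angular=[[0,0,0],[0,0,0],[0,0,0],[0,0,0],[0,0,0]], fingers=[0.15,0.15,0.15,0.15,0.15])

```text
t: 6.5
tool_pos: [0.5154, -0.2732, 0.1418]
tcp_rot: [0.199, 0.98, 0.0, -0.001]
force: [-0.5, -0.7, 0.0]
grip_width: 0.257
grip_force: 39.3
```

Request:
send_rows(delta_pos=[[0,0,0],[0,0,0],[0,0,0],[0,0,0],[0,0,0]], angular=[[0,0,0],[0,0,0],[0,0,0],[0,0,0],[0,0,0]], fingers=[0.15,0.15,0.15,0.15,0.15])

```text
t: 7.0
tool_pos: [0.5157, -0.2749, 0.1437]
tcp_rot: [0.2, 0.98, -0.0, 0.0]
force: [-0.4, 0.2, 0.3]
grip_width: 0.254
grip_force: 39.3
```

```bash
python3 - <<'E'
from rig import *
from h import *
s=sense();p=camera_params("wrist");im=get_image("wrist");d=get_image("side");D=camera_params("side")
print(s['t'],s['tool_pos'].round(4),s['force'].round(2),s['grip_force'],abs(s['joint_vel']).max())
for a,c,m in blobs(im,(18,100,30),(35,255,255),100):
    h=cv2.convexHull(np.argwhere(m)[:,::-1].astype(np.float32))[:,0]
    print(a,c,cv2.fitEllipse(np.array([onplane(p,q,s['tool_pos'][2]+.0072)[:2] for q in h],np.float32)*1000))
q=proj(D,s['tool_pos'])[0];print(q)
for a,c,m in blobs(d,(18,100,60),(35,255,255),15): print('side',a,c,onplane(D,c,s['tool_pos'][2]+.0035).round(4))
x,y=(q-[40,35]).astype(int)
cv2.imwrite("pics/w5.png",cv2.convertScaleAbs(np.hstack([cv2.resize(im[120:420,120:520],(400,300)),cv2.resize(d[y:y+75,x:x+100],(400,300),interpolation=cv2.INTER_CUBIC)]),alpha=1.5)[:,:,::-1])
E
```

```text
7.0 [ 0.5157 -0.2749  0.1437] [-0.4   0.19  0.27] 39.28878307342529 0.0027808817962419624
256 [316.3 293.9] ((510.3128662109375, -273.5486145019531), (18.56450653076172, 21.67780876159668), 155.85594177246094)
1781 [316.2 318.1] ((515.923583984375, -276.0632629394531), (22.504440307617188, 22.695457458496094), 163.13111877441406)
[399.97106288 182.48053752]
side 35 [403.8 180.7] [ 0.509  -0.2811  0.1472]
side 616 [186.8 369.4] [0.6454 0.3413 0.1472]
```

View pics/w5.png

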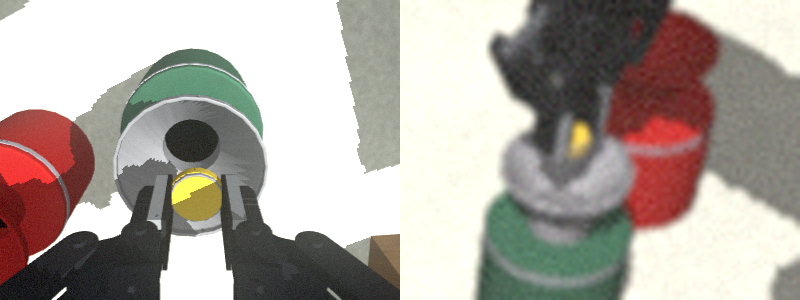

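The wrist half shows the cell level over the mouth at (197,198). The side half shows it clear above the rim at (580,138). One small trim, then I hand it in.

Request:
send_rows(delta_pos=[[-0.02,-0.03,-0.07],[0,0,0],[0,0,0],[0,0,0],[0,0,0]], angular=[[0,0,0],[0,0,0],[0,0,0],[0,0,0],[0,0,0]], fingers=[0.15,0.15,0.15,0.15,0.15])

```text
t: 7.6
tool_pos: [0.5148, -0.2761, 0.1405]
tcp_rot: [0.2, 0.98, 0.0, 0.0]
force: [-0.2, -0.1, 0.7]
grip_width: 0.256
grip_force: 39.3
```

```bash
python3 - <<'E'
from rig import *
s=sense();print(s['tool_pos'].round(4),abs(s['joint_vel']).max(),s['grip_force'])
print(sign_off())
E
```

```text
[ 0.5148 -0.2761  0.1405] 0.0011060422552356698 39.28945541381836
the job is handed in; nothing more can be done
None
```

The taped cell is held still and level about 15 mm above the middle of the funnel's mouth, by my own measurements. It was carried over the trays without any sign of a bump, and the job is handed in; no verdict came back.

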